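# Clamp the chopping board with the under-shelf knob

### The arm

A 6-joint arm with a two-finger parallel gripper is mounted at the origin on the work surface. World frame = base frame: x ahead of the robot, y to its left, z up, the work surface at z = 0. Lengths are in mm, angles in rad, forces in N, time in s.
With the tool pointing down it reaches from about 275 to 750 mm from the base axis. Payload 10.2 kg.
Tool frame: the origin (TCP) lies on the centre line of the jaws, within the pads' length; the fingertips stand 17 mm ahead of it and the grasp point (between the pads) lies 2 mm behind it; z points along the fingers, y is the line along which they close (so a half turn about z gives the same grasp; the last joint's range is limited). The gripper opens to 85 mm and grips with 20 to 120 N. Pads are 22 mm wide; open, the fingers measure 114 mm over their backs; the gripper's body (76 mm by 85 mm) begins 54 mm behind the grasp point. The pads swing forward as they close: fully open they stand 13 mm farther back than shut.
Start: joints at [1.088, 0.313, 1.498, -0, 1.331, -0.223], TCP at [134.879, 507.385, 248.294] pointing down, gripper open.
Joint ranges: [-2.94, 2.94], [-0.97, 2.17], [0.19, 2.56], [-1.23, 4.37], [0.02, 3.11], [-2.88, 2.88]. Speed limits (rad/s): [2.39, 2.39, 3.01, 3.14, 3.14, 3.14].

### API

Orientations are given as a unit quaternion [w, x, y, z].
In Python, from rig import ctrl gives the robot as it stands. The module is installed in compiled form; this text tells all that it offers.
- The arm moves only by the shell command python3 -m jog 'ROWS' [FORCE]. ROWS is JSON, a list of rows, each an object with "delta_pos": the shift along the world's x, y, z in mm, a list of three; "angular": the turn, a rotation vector about the world's x, y, z in rad, a list of three; "fingers": the opening, from 0 (shut) to 1 (fully open). In form: [{"delta_pos": [tx, ty, tz], "angular": [rx, ry, rz], "fingers": fingers}, ...]. A call has 1 to 10 rows; each row is the pose to reach, as a shift and turn from the pose commanded when the call began; what a row does not reach only later rows make up. A row lasts 1/8 s, in which the tool goes at most 62.5 mm and 10.7 degrees, less where a joint would pass 70% of its speed; a pose out of reach is approached as far as the arm can. A call with a gripper value outside its range is refused whole. The fingers move at their own pace and stop on an object; FORCE is the grip in N (left out, the last holds). Time passes only in rows, so rows that repeat a pose let the fingers close. It gives the time, the measured TCP pose, the force, the opening and the grip force at its end, in the units of the state.
- ctrl.sense(): the state, without advancing time (a new reading comes with each control period).
- ctrl.capture(name): name is "scene" or "top"; returns a dict with "pixels" (400x640x3 uint8, blue, green, red), "fx", "fy", "cx", "cy" (pixels), "dist" ([k1, k2, p1, p2, k3] as OpenCV has them; the pictures are not rectified), "R" (3x3) and "t" (3): a world point X has camera coordinates R X + t. Camera axes: x right, y down, z forward; pixel columns grow to the right and rows downward; lengths in mm; the calibration is good to about 2 mm. A picture is of the moment at which its call begins. There is no depth.
- ctrl.finish_job(): hands the job in; it is judged then, once.
The state is a dict: "time_s": time; "joints": joint angles; "dq": joint speeds; "tau": joint torques, N m; "eef_pos": TCP position; "ee_rot": TCP orientation; "force": force on the tool from outside, world axes, zero at the start; "wrist_torque": the same for the moment, N m; "grip_width": opening from 0.0 (shut) to 1.0 (fully open); "grip_force": force on a finger pad.
Only numpy, scipy, OpenCV 4.12 (cv2) and the standard library are available. Lean on these libraries where they do the work, as an engineer would, in place of code of your own. Each camera call takes 0.05 s, during which the arm holds its last target. There are 200 camera calls.

### The job

On the white prep riser, gently push the wooden board straight to the far end of its channel until it is fully home against the steel stop. Then turn the cross-handled knob under the riser's front edge clockwise (seen from above), feeling for the resistance to rise, until the clamp pad holds the board against the side fence firmly, at about 20 N, but is not over-tightened. Let go, with the board still home and clamped, and leave everything else on the counter where it is.

Things in the scene. Friction and masses are not known exactly. Their poses are not given: they have to be found in the camera images.
- riser: White plastic prep riser, fixed, on four legs: slab 280 (x) x 360 (y) x 12 mm thick, top 110 mm above the counter, front edge at x = -140. Origin on the counter under its centre; x points away from the robot, z up. On it: the board in a channel between far stop, right side fence and, on the left, the clamp pad with its guide block (60 x 34 x 26 mm high, at x 35, y 158).
- stop (a point): Middle of the inner face of the far stop, a steel bar 18 mm high (face at riser x = +110 mm); riser axes, 9 mm above the riser's top. The board is home when its far edge touches it (within 3 mm, squarely within 2 degrees).
- fence (a point): Middle of the inner face of the side fence, a steel bar 18 mm high along the riser's x (face at riser y = -115 mm, from x = -130 to +110); riser axes, 9 mm above the riser's top.
- board: Loose wooden chopping board, 150 (x) x 200 (y) x 20 mm thick, about 0.35 kg, lying flat on the riser; origin at the centre of its underside. It starts 30 to 65 mm short of the stop and a few mm off the fence. Push it at the middle of its front (near) edge: sliding takes up to 6 N; stay under 25 N.
- board_far (a point): Middle of the board's far edge, half-way up its thickness.
- board_side (a point): Middle of the board's right edge, half-way up its thickness; it faces the fence.
- pad: Clamp pad, a rubber-faced steel block 34 (x) x 19 x 18 mm on the riser left of the board, sliding along riser -y towards it. Origin on the riser's top below the middle of the rubber face. It is driven by the knob through a spring; when the knob is let go both stay and keep the clamping force. Right clamping force on the board: 8 to 30 N. Do not push the pad itself.
- knob: Knob: steel hub 30 mm wide on a vertical axis under the riser, 4 mm behind its front edge. Origin on the axis, 85 mm above the counter, at mid-height of four level spokes (12 mm round bars along its own x and y axes, both ways) ending in 16 mm balls 64 mm from the axis. Past the edge, closed fingers pointing down can go between two and push one to the left (riser +y), stroke after stroke.
- knob_mount (a point): Where the knob's axis meets the riser's underside, 4 mm behind the front edge. First the knob turns easily through unknown slack of 0 to 0.8 rad; then against friction of 0.40 N m (8 N at 50 mm from the axis; about 0.3 felt when halted) it moves the pad 12 mm per rad. Once the board is pressed on the fence, torque rises 0.012 N m per N of clamping (0.24 N m more at 20 N), within about 0.14 rad for 20 N.
- jigger: Bystander: steel double measuring cup 75 mm tall, on the riser right of the fence.
- bitters: Bystander: small amber bottle 95 mm tall, on the riser's far left corner.
- tumbler: Bystander: glass, 90 mm tall, on the counter.
- rocks_glass: Bystander: glass, 85 mm tall, on the counter.
- syrup: Bystander: amber bottle, 210 mm tall, on the counter.
- cherry_jar: Bystander: jar, 100 mm tall, on the counter.
- shaker: Bystander: steel shaker, 200 mm tall, on the counter.
- muddler: Bystander: dark wooden rod 200 mm long, lying on the counter.
There are look-alikes about, which are no part of the job. What is meant by the board is not green or purple, and is the larger of those in its own colour.

How it is judged:
By the outcome, as a careful person would: the job done as asked, in the order asked, and still so for the second after the job is handed in, with the robot touching nothing.
It also fails if it takes over 72 s, if anything falls off the work surface, if the arm or the gripper's body presses on something with over 40 N, if the wrist force passes 120 N, or if a joint passes its speed limit or range.

## Working session

There is one attempt and no reset: what is moved stays moved. The work goes in short steps, Python scripts to look and compute and a shell command to move; the robot and the scene stay as the last step left them, time stands still between calls to the robot, and variables do not carry over. Pictures are saved under pics/ and viewed, at most 10 in all, crops included, and the job is handed in when it is done.

```bash
mkdir -p pics; python3 - <<'E'
from rig import ctrl
import cv2, numpy as np
s=ctrl.sense(); print(s)
for n in("scene","top"):
    c=ctrl.capture(n); cv2.imwrite(f"pics/{n}0.png",c["pixels"])
    print(n,c["fx"],c["fy"],c["cx"],c["cy"],c["dist"],np.array(c["R"]).round(4).tolist(),np.array(c["t"]).round(1), (-np.array(c["R"]).T@np.array(c["t"])).round(0))
E
```

```text
{'time_s': 0.0, 'joints': array([ 1.08764784e+00,  3.13455015e-01,  1.49846875e+00,  2.27801628e-05,
        1.33100200e+00, -2.23425529e-01]), 'dq': array([ 9.32651654e-04, -7.90537893e-04,  4.37309720e-04,  9.56277021e-05,
        4.82905308e-05,  5.88149053e-05]), 'tau': array([ 6.70475474e-04, -4.12271726e+01, -2.59732962e+01, -1.84632618e-04,
        4.24492799e-03,  7.68046363e-06]), 'eef_pos': array([134.72899176, 507.16349689, 247.72057667]), 'ee_rot': array([-2.40997557e-04,  1.29499450e-01,  9.91579270e-01, -6.21564896e-04]), 'force': array([ 0.64101873,  0.42754485, -0.08618715]), 'wrist_torque': array([ 0.03532318, -0.01628506, -0.02193911]), 'grip_force': 0.0, 'grip_width': 1.0015639060196821}
scene 436.0581783093227 436.0581783093227 326.29013460949227 200.17159231884963 [-0.03749827  0.          0.          0.          0.        ] [[-0.0728, 0.9973, -0.0132], [0.787, 0.0493, -0.615], [-0.6126, -0.0552, -0.7884]] [  42.3 -346.3 1629.8] [1274.   65. 1073.]
top 372.21976727579806 372.21976727579806 318.8575613168615 197.8833299323009 [-0.06827217  0.          0.          0.          0.        ] [[0.0267, -0.9995, -0.0141], [-0.998, -0.0259, -0.0572], [0.0569, 0.0156, -0.9983]] [   3.8  521.5 1069.3] [4.600e+02 1.000e+00 1.097e+03]
```

View pics/scene0.png

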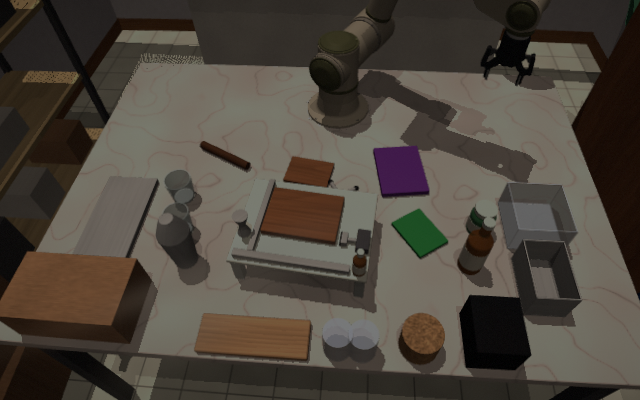

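View pics/top0.png

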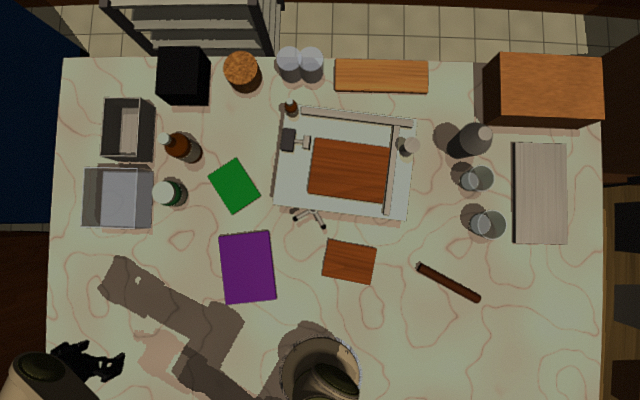

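Top view: riser corners are about (282,105), (415,120), (408,220) and (273,203), with the board at (350,170) and knob spokes at about (310,216). In the scene view the board is at (303,215), the stop bar is at the bottom of the riser, and the knob balls are near (355,188). Next I'll view enlarged crops.

```bash
python3 - <<'E'
import cv2, numpy as np
for n,(x,y,w,h) in {"top":(265,95,160,145),"scene":(225,170,160,120)}.items():
    im=cv2.imread(f"pics/{n}0.png")[y:y+h,x:x+w]
    im=cv2.resize(im,None,fx=4,fy=4,interpolation=cv2.INTER_CUBIC)
    im=cv2.convertScaleAbs(im,alpha=1.5,beta=10)
    for i in range(0,w,20): cv2.putText(im,str(x+i),(i*4,8),0,.33,(0,255,255)); cv2.line(im,(i*4,10),(i*4,16),(0,255,255))
    for i in range(0,h,20): cv2.putText(im,str(y+i),(0,i*4+4),0,.33,(0,255,255))
    cv2.imwrite(f"pics/{n}1.png",im)
E
```

```text
(no output)
```

View pics/top1.png

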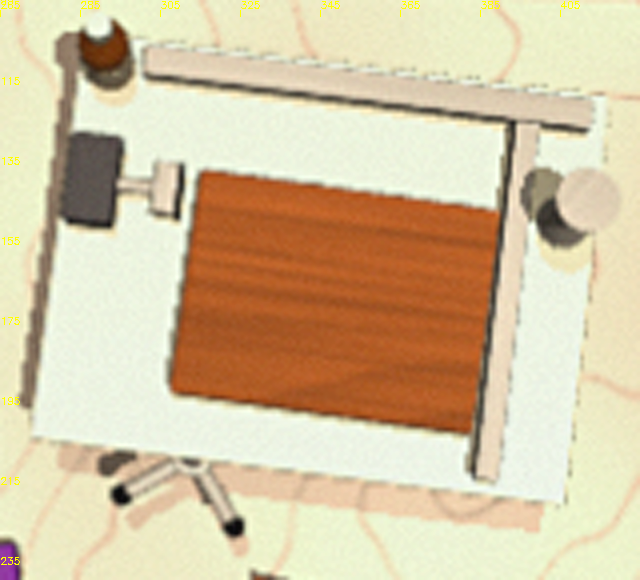

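View pics/scene1.png

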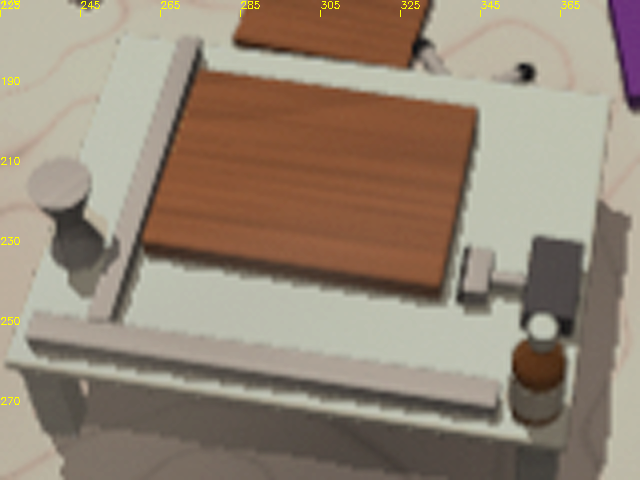

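The top crop shows the board corners, riser corners and two knob balls at (295,218) and (324,226). The scene crop shows the same balls at (331,182) and (356,188). I'll triangulate them.

```bash
cat >geo.py <<'E'
from rig import ctrl
import cv2, numpy as np
from scipy.optimize import least_squares
C={n:ctrl.capture(n) for n in("top","scene")}
def K(c): return np.array([[c["fx"],0,c["cx"]],[0,c["fy"],c["cy"]],[0,0,1.]])
def proj(n,X):
    c=C[n]; return cv2.projectPoints(np.array(X,float).reshape(-1,1,3),cv2.Rodrigues(np.array(c["R"]))[0],np.array(c["t"],float),K(c),np.array(c["dist"],float))[0].reshape(-1,2)
def tri(pt,ps):
    r=least_squares(lambda X:np.r_[proj("top",X)[0]-pt,proj("scene",X)[0]-ps],[450,50,90.]); return r.x,abs(r.fun).max()
def onplane(n,p,z):
    return least_squares(lambda X:proj(n,[X[0],X[1],z])[0]-p,[450,50.]).x
T=lambda x,y:np.array([265+x/4-.375,95+y/4-.375])
S=lambda x,y:np.array([225+x/4-.375,170+y/4-.375])
E
python3 - <<'E'
from geo import *
P={"rFL":(T(33,437),S(609,97)),"rFR":(T(563,501),S(122,37)),"rBR":(T(606,97),S(10,362)),
"bFL":(T(170,391),S(476,107)),"bFR":(T(470,433),S(200,70)),"bBR":(T(499,211),S(146,241)),"bBL":(T(200,171),S(440,284)),
"ballL":(T(121,494),S(525,72)),"ballR":(T(235,526),S(423,47))}
R={}
for k,(a,b) in P.items():
    X,e=tri(a,b); R[k]=X; z=110 if k[0]=='r' else 130 if k[1]!='a' else 85
    print(k,X.round(1),round(e,2),onplane("top",a,z).round(1),onplane("scene",b,z).round(1))
# riser fit, top plane
loc={"rFL":(-140,180,110),"rFR":(-140,-180,110),"rBR":(140,-180,110)}
def W(p,l): c,s=np.cos(p[2]),np.sin(p[2]); return [p[0]+c*l[0]-s*l[1],p[1]+s*l[0]+c*l[1],l[2]]
f=lambda p:np.concatenate([np.r_[proj("top",W(p,l))[0]-P[k][0],proj("scene",W(p,l))[0]-P[k][1]] for k,l in loc.items()])
r=least_squares(f,[460,30,-.1]); print("riser",r.x,abs(r.fun).max(),r.fun.round(1)); p=r.x
lb={"bFL":(-75,100,130),"bFR":(-75,-100,130),"bBR":(75,-100,130),"bBL":(75,100,130)}
g=lambda p:np.concatenate([np.r_[proj("top",W(p,l))[0]-P[k][0],proj("scene",W(p,l))[0]-P[k][1]] for k,l in lb.items()])
b=least_squares(g,[460,0,-.1]); print("board",b.x,b.fun.round(1))
def L(X): c,s=np.cos(p[2]),np.sin(p[2]); d=np.array(X[:2])-p[:2]; return (c*d[0]+s*d[1],-s*d[0]+c*d[1])
print("board in riser",np.round(L(b.x),1),b.x[2]-p[2])
for k in("ballL","ballR"): print(k,"riser frame",np.round(L(R[k]),1),np.round(L(onplane("top",P[k][0],85)),1))
print("pad face/bar in riser", [np.round(L(onplane("top",T(*q),128)),1) for q in((183,162),(179,219),(158,158))])
E
```

```text
rFL [496.5 138.1 112.2] 0.14 [496.6 138. ] [494.7 138.6]
rFR [ 463.4 -214.4  113.4] 0.16 [ 463.4 -214.7] [ 460.5 -215.8]
rBR [ 735.8 -240.1  111.8] 0.17 [ 736.3 -240.9] [ 734.8 -240.2]
bFL [528.   46.2 133.3] 0.16 [528.2  46.7] [525.5  45.6]
bFR [ 505.8 -149.   131.8] 0.08 [ 505.9 -149.1] [ 504.4 -149.7]
bBR [ 651.8 -164.5  132. ] 0.41 [ 652.3 -165.9] [ 650.5 -163.9]
bBL [673.2  30.4 133.3] 0.24 [673.9  31.1] [671.2  29.7]
ballL [460.4  79.3  91.9] 0.13 [460.4  80.2] [454.7  79. ]
ballR [440.9   2.6  91.5] 0.18 [440.8   2.1] [435.3   2.7]
riser [ 6.16447966e+02 -5.03551432e+01 -9.45061694e-02] 1.5439585984446467 [-1.5  0.9  1.2 -0.1  0.6  1.3 -0.1 -0.1  0.7 -0.9 -1.3  1.3]
board [ 5.89075409e+02 -5.93881214e+01 -1.08895736e-01] [-0.6  1.1  0.9  0.   0.6  0.9 -0.3 -0.2  0.4 -0.2 -1.3  0.7 -0.3 -0.2
  0.8  1.1]
board in riser [-26.4 -11.6] -0.014389567020584887
ballL riser frame [-167.6  114.4] [-167.7  115.2]
ballR riser frame [-179.8   36.1] [-179.8   35.7]
pad face/bar in riser [array([54.6, 98.5]), array([16.5, 96.5]), array([ 55.3, 115.3])]
```

Triangulated sizes agree: riser 354x274 and board 196x147 (both about 2% small), heights 112 and 132. Adjacent balls are 79 mm apart, so their centres sit at r=56. The knob axis is at riser (-135,69), and the front spokes are at -36° and +54° from straight front. Approaching the board's front edge now.

```bash
python3 -m jog '[{"delta_pos":[30,-48,0],"angular":[0,0,0.03],"fingers":0},{"delta_pos":[60,-96,0],"angular":[0,0,0.06],"fingers":0},{"delta_pos":[90,-144,0],"angular":[0,0,0.09],"fingers":0},{"delta_pos":[120,-192,0],"angular":[0,0,0.12],"fingers":0},{"delta_pos":[150,-240,0],"angular":[0,0,0.15],"fingers":0},{"delta_pos":[180,-288,0],"angular":[0,0,0.166],"fingers":0},{"delta_pos":[210,-336,0],"angular":[0,0,0.166],"fingers":0},{"delta_pos":[240,-384,0],"angular":[0,0,0.166],"fingers":0},{"delta_pos":[270,-432,0],"angular":[0,0,0.166],"fingers":0},{"delta_pos":[300,-480,0],"angular":[0,0,0.166],"fingers":0}]' 40
python3 -m jog '[{"delta_pos":[23,-37,0],"angular":[0,0,0],"fingers":0},{"delta_pos":[46,-75,0],"angular":[0,0,0],"fingers":0},{"delta_pos":[46,-75,0],"angular":[0,0,0],"fingers":0},{"delta_pos":[46,-75,0],"angular":[0,0,0],"fingers":0}]'
python3 -c "
from rig import ctrl
s=ctrl.sense();print(s['force'],s['ee_rot'])"
```

```text
time_s: 1.45
eef_pos: [435.6, 25.6, 248.4]
ee_rot: [0.0, 0.047, 0.999, 0.0]
force: [0.3, 1.2, -0.1]
grip_width: -0.005
grip_force: 0.0
time_s: 1.95
eef_pos: [480.5, -47.2, 248.1]
ee_rot: [-0.0, 0.047, 0.999, 0.0]
force: [0.6, -0.6, 0.0]
grip_width: -0.001
grip_force: 0.0
[ 0.5937934  -0.62757949  0.03791262] [-3.48217649e-04  4.68500427e-02  9.98901856e-01  1.86115328e-04]
```

```bash
python3 -m jog '[{"delta_pos":[0,0,-40],"angular":[0,0,0],"fingers":0},{"delta_pos":[0,0,-80],"angular":[0,0,0],"fingers":0},{"delta_pos":[0,0,-105],"angular":[0,0,0],"fingers":0},{"delta_pos":[0,0,-113],"angular":[0,0,0],"fingers":0},{"delta_pos":[0,0,-113],"angular":[0,0,0],"fingers":0}]'
python3 -m jog '[{"delta_pos":[6,-0.6,0],"angular":[0,0,0],"fingers":0},{"delta_pos":[12,-1.1,0],"angular":[0,0,0],"fingers":0},{"delta_pos":[16,-1.5,0],"angular":[0,0,0],"fingers":0},{"delta_pos":[20,-1.9,0],"angular":[0,0,0],"fingers":0},{"delta_pos":[24,-2.3,0],"angular":[0,0,0],"fingers":0},{"delta_pos":[28,-2.6,0],"angular":[0,0,0],"fingers":0},{"delta_pos":[32,-3,0],"angular":[0,0,0],"fingers":0},{"delta_pos":[36,-3.4,0],"angular":[0,0,0],"fingers":0}]'
```

```text
time_s: 2.58
eef_pos: [480.9, -47.2, 135.8]
ee_rot: [0.0, 0.046, 0.999, -0.0]
force: [-0.7, -0.4, 0.1]
grip_width: -0.001
grip_force: 0.0
time_s: 3.58
eef_pos: [517.1, -51.0, 135.2]
ee_rot: [-0.0, 0.047, 0.999, 0.0]
force: [-3.4, -0.3, 2.2]
grip_width: 0.001
grip_force: 1.5
```

Contact at about 3.4 N and sliding. Continuing.

```bash
python3 -m jog '[{"delta_pos":[4,-0.4,0],"angular":[0,0,0],"fingers":0},{"delta_pos":[8,-0.8,0],"angular":[0,0,0],"fingers":0},{"delta_pos":[12,-1.1,0],"angular":[0,0,0],"fingers":0},{"delta_pos":[16,-1.5,0],"angular":[0,0,0],"fingers":0},{"delta_pos":[20,-1.9,0],"angular":[0,0,0],"fingers":0},{"delta_pos":[24,-2.3,0],"angular":[0,0,0],"fingers":0},{"delta_pos":[28,-2.6,0],"angular":[0,0,0],"fingers":0},{"delta_pos":[32,-3,0],"angular":[0,0,0],"fingers":0},{"delta_pos":[36,-3.4,0],"angular":[0,0,0],"fingers":0}]'
python3 -m jog '[{"delta_pos":[1,-0.1,0],"angular":[0,0,0],"fingers":0},{"delta_pos":[2,-0.2,0],"angular":[0,0,0],"fingers":0},{"delta_pos":[3,-0.3,0],"angular":[0,0,0],"fingers":0},{"delta_pos":[4,-0.4,0],"angular":[0,0,0],"fingers":0}]'
```

```text
time_s: 4.7
eef_pos: [553.1, -54.4, 135.3]
ee_rot: [-0.0, 0.047, 0.999, -0.0]
force: [-2.9, 0.1, 1.5]
grip_width: 0.004
grip_force: 1.4
time_s: 5.2
eef_pos: [556.9, -54.8, 135.3]
ee_rot: [-0.0, 0.047, 0.999, 0.0]
force: [-2.8, 0.2, 0.8]
grip_width: 0.002
grip_force: 1.3
```

```bash
for i in 1 2 3; do python3 -m jog '[{"delta_pos":[1,-0.1,0],"angular":[0,0,0],"fingers":0},{"delta_pos":[2,-0.2,0],"angular":[0,0,0],"fingers":0},{"delta_pos":[2,-0.2,0],"angular":[0,0,0],"fingers":0}]' | grep -E "eef|force: \[" ; done
```

```text
eef_pos: [559.0, -55.0, 135.3]
force: [-2.4, 1.0, 0.8]
eef_pos: [561.0, -55.2, 135.3]
force: [-2.4, 0.0, -0.4]
eef_pos: [562.1, -55.5, 135.3]
force: [-6.5, 0.5, 3.4]
```

```bash
for i in 1 2; do python3 -m jog '[{"delta_pos":[0.5,0,0],"angular":[0,0,0],"fingers":0},{"delta_pos":[1,-0.1,0],"angular":[0,0,0],"fingers":0},{"delta_pos":[1,-0.1,0],"angular":[0,0,0],"fingers":0}]' | grep -E "eef|force: \[" ; done
python3 - <<'E'
from geo import *
for n,(x,y,w,h) in {"top":(265,95,160,145)}.items():
    im=C[n]["pixels"][y:y+h,x:x+w]
    im=cv2.resize(im,None,fx=4,fy=4,interpolation=cv2.INTER_CUBIC)
    cv2.imwrite(f"pics/{n}2.png",cv2.convertScaleAbs(im,alpha=1.5,beta=10))
E
```

```text
eef_pos: [562.3, -55.6, 135.3]
force: [-12.9, -1.4, 7.7]
eef_pos: [562.4, -55.6, 135.3]
force: [-19.1, -1.8, 10.6]
```

View pics/top2.png

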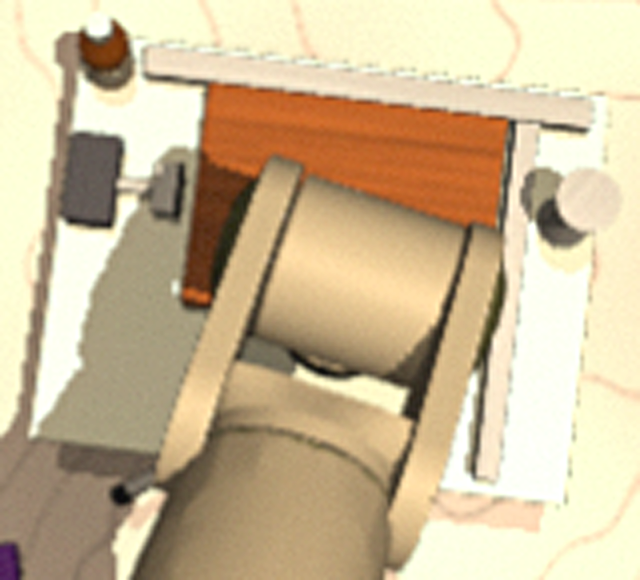

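The board's far edge meets the stop bar with no visible gap, and force climbed steeply from 2.4 to 19 N with no motion, so it is home. Retreating, then going to the entry point right of the front-right spoke.

```bash
python3 -m jog '[{"delta_pos":[-10,0.9,0],"angular":[0,0,0],"fingers":0},{"delta_pos":[-30,2.8,0],"angular":[0,0,0],"fingers":0},{"delta_pos":[-60,5.7,30],"angular":[0,0,0],"fingers":0},{"delta_pos":[-90,15,30],"angular":[0,0,0],"fingers":0},{"delta_pos":[-114,24,25],"angular":[0,0,0],"fingers":0},{"delta_pos":[-114,24,25],"angular":[0,0,0],"fingers":0},{"delta_pos":[-114,24,0],"angular":[0,0,0],"fingers":0},{"delta_pos":[-114,24,-30],"angular":[0,0,0],"fingers":0},{"delta_pos":[-114,24,-47],"angular":[0,0,0],"fingers":0},{"delta_pos":[-114,24,-47],"angular":[0,0,0],"fingers":0}]'
cat > tq.py <<'E'
from rig import ctrl
import numpy as np
s=ctrl.sense(); A=np.array([489,31.2]); d=s['eef_pos'][:2]-A; F=s['force']; w=s['wrist_torque']
th=-.0945; c,sn=np.cos(th),np.sin(th)
print('t',round(s['time_s'],2),'rel riser',np.round([c*d[0]+sn*d[1],-sn*d[0]+c*d[1]],1),'z',round(s['eef_pos'][2],1),'F',F.round(1),'w',w.round(2),'Tcw_knob',round((d[0]*F[1]-d[1]*F[0])/1000+w[2],3),'noW',round((d[0]*F[1]-d[1]*F[0])/1000,3))
E
python3 tq.py
```

```text
time_s: 8.43
eef_pos: [451.3, -31.8, 87.6]
ee_rot: [-0.0, 0.047, 0.999, 0.0]
force: [0.6, 0.2, 0.1]
grip_width: 0.001
grip_force: 0.0
t 8.43 rel riser [-31.6 -66.3] z 87.6 F [0.6 0.2 0.1] w [-0.03 -0.01  0.02] Tcw_knob 0.049 noW 0.031
```

```bash
python3 -m jog '[{"delta_pos":[0,5,0],"angular":[0,0,0],"fingers":0},{"delta_pos":[0,10,0],"angular":[0,0,0],"fingers":0},{"delta_pos":[0,15,0],"angular":[0,0,0],"fingers":0},{"delta_pos":[0.5,20,0],"angular":[0,0,0],"fingers":0}]' >/dev/null; python3 tq.py
python3 -m jog '[{"delta_pos":[0.2,4,0],"angular":[0,0,0],"fingers":0},{"delta_pos":[0.3,8,0],"angular":[0,0,0],"fingers":0}]'>/dev/null; python3 tq.py;  python3 -m jog '[{"delta_pos":[0.2,4,0],"angular":[0,0,0],"fingers":0},{"delta_pos":[0.3,8,0],"angular":[0,0,0],"fingers":0}]'>/dev/null; python3 tq.py
```

```text
t 8.93 rel riser [-33.3 -45.9] z 88.6 F [-0.3 -2.3  0.1] w [-0.39  0.13  0.  ] Tcw_knob 0.077 noW 0.075
t 9.18 rel riser [-33.9 -38.1] z 88.3 F [-0.1 -2.7 -0.8] w [-0.34  0.13  0.09] Tcw_knob 0.189 noW 0.098
t 9.43 rel riser [-34.5 -30. ] z 88.2 F [-1.5 -2.3  0.2] w [-0.39  0.15  0.  ] Tcw_knob 0.05 noW 0.048
```

```bash
python3 -m jog '[{"delta_pos":[-0.9,3.3,0],"angular":[0,0,0],"fingers":0},{"delta_pos":[-1.7,6.6,0],"angular":[0,0,0],"fingers":0},{"delta_pos":[-2.6,9.8,0],"angular":[0,0,0],"fingers":0}]' >/dev/null; python3 tq.py
python3 -m jog '[{"delta_pos":[-0.9,3.8,0],"angular":[0,0,-0.09],"fingers":0},{"delta_pos":[-1.7,7.5,0],"angular":[0,0,-0.175],"fingers":0}]'>/dev/null; python3 tq.py;  python3 -m jog '[{"delta_pos":[-0.8,3.6,0],"angular":[0,0,-0.09],"fingers":0},{"delta_pos":[-1.6,7.1,0],"angular":[0,0,-0.175],"fingers":0}]'>/dev/null; python3 tq.py
```

```text
t 9.8 rel riser [-37.6 -20.5] z 88.4 F [ 1.  -3.4  0.1] w [-0.31 -0.17 -0.03] Tcw_knob 0.121 noW 0.153
t 10.05 rel riser [-40.5 -14.2] z 88.3 F [ -4.  -11.2   0.3] w [-1.8   0.54  0.05] Tcw_knob 0.474 noW 0.426
t 10.3 rel riser [-42.5  -7.3] z 88.4 F [ -0.3 -11.3  -0.2] w [-1.83  0.15 -0.05] Tcw_knob 0.43 noW 0.483
```

```bash
python3 -m jog '[{"delta_pos":[0.1,3.8,0],"angular":[0,0,-0.09],"fingers":0},{"delta_pos":[0.5,7.5,0],"angular":[0,0,-0.175],"fingers":0},{"delta_pos":[1.1,11.3,0],"angular":[0,0,-0.265],"fingers":0},{"delta_pos":[1.8,14.9,0],"angular":[0,0,-0.35],"fingers":0}]' >/dev/null; python3 tq.py
for i in 1 2; do python3 -m jog '[{"delta_pos":[0.8,1.7,0],"angular":[0,0,-0.045],"fingers":0},{"delta_pos":[1.6,3.4,0],"angular":[0,0,-0.09],"fingers":0},{"delta_pos":[1.6,3.4,0],"angular":[0,0,-0.09],"fingers":0}]'>/dev/null; python3 tq.py; done
```

```text
t 10.8 rel riser [-42.1   7.5] z 88.3 F [ -1.2 -13.4  -0.4] w [-2.15  0.46 -0.14] Tcw_knob 0.427 noW 0.564
t 11.18 rel riser [-41.2  11.1] z 88.2 F [ -3.5 -12.3   0.5] w [-1.9   0.63 -0.1 ] Tcw_knob 0.449 noW 0.546
t 11.55 rel riser [-40.2  14.7] z 88.2 F [ -5.1 -10.3   1.2] w [-1.79  0.77 -0.1 ] Tcw_knob 0.388 noW 0.49
```

```bash
for i in 1 2; do python3 -m jog '[{"delta_pos":[0.9,1.7,0],"angular":[0,0,-0.045],"fingers":0},{"delta_pos":[1.8,3.3,0],"angular":[0,0,-0.09],"fingers":0},{"delta_pos":[1.8,3.3,0],"angular":[0,0,-0.09],"fingers":0}]'>/dev/null; python3 tq.py; done
python3 - <<'E'
from geo import *
o=[]
for n,(x,y,w,h) in {"top":(265,95,160,145),"scene":(225,170,160,120)}.items():
    im=C[n]["pixels"][y:y+h,x:x+w]
    im=cv2.resize(im,(400,int(400*h/w)),interpolation=cv2.INTER_CUBIC)
    o.append(cv2.copyMakeBorder(im,0,370-im.shape[0],0,0,0))
cv2.imwrite("pics/mid.png",cv2.convertScaleAbs(np.hstack(o),alpha=1.5,beta=10))
E
```

```text
t 11.93 rel riser [-39.   18.2] z 88.1 F [ -6.6 -10.2   2.3] w [-1.71  0.97 -0.07] Tcw_knob 0.458 noW 0.524
t 12.3 rel riser [-38.   21.9] z 87.9 F [-7.2 -9.   1.8] w [-1.32  1.1  -0.07] Tcw_knob 0.436 noW 0.506
```

View pics/mid.png

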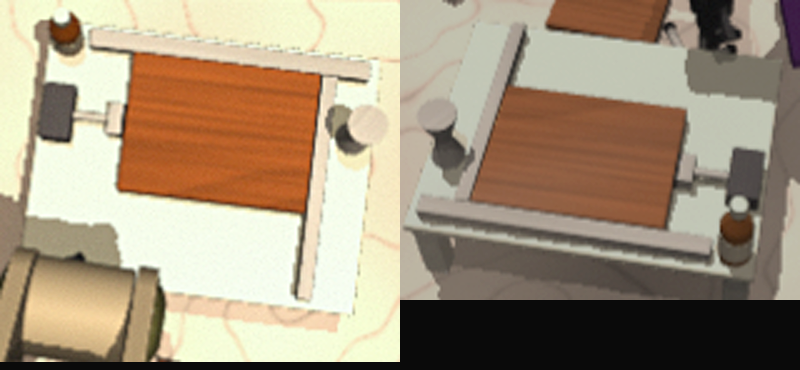

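The pad is now touching or nearly touching the board (left picture, (122,118)), and the board is still at the stop. The spoke is at about 62°, so I'll lift out and take the next spoke (about -28°).

```bash
python3 -m jog '[{"delta_pos":[-5,-2,0],"angular":[0,0,0],"fingers":0},{"delta_pos":[-11,-4.6,0],"angular":[0,0,0],"fingers":0},{"delta_pos":[-11,-4.6,20],"angular":[0,0,0],"fingers":0},{"delta_pos":[-11,-4.6,50],"angular":[0,0,0.15],"fingers":0},{"delta_pos":[-9,-30,50],"angular":[0,0,0.33],"fingers":0},{"delta_pos":[-6,-55,50],"angular":[0,0,0.51],"fingers":0},{"delta_pos":[-2,-86,50],"angular":[0,0,0.69],"fingers":0},{"delta_pos":[-2,-86,50],"angular":[0,0,0.87],"fingers":0},{"delta_pos":[-2,-86,50],"angular":[0,0,1.06],"fingers":0},{"delta_pos":[-2,-86,50],"angular":[0,0,1.06],"fingers":0}]' >/dev/null; python3 tq.py
python3 - <<'E'
from geo import *
im=C["top"]["pixels"][185:265,255:375]
cv2.imwrite("pics/k2.png",cv2.convertScaleAbs(cv2.resize(im,None,fx=5,fy=5,interpolation=cv2.INTER_CUBIC),alpha=1.5,beta=10))
E
```

```text
t 13.65 rel riser [-30.6 -63.2] z 138.3 F [-0.2  0.4 -0.5] w [-0.05  0.06 -0.02] Tcw_knob -0.045 noW -0.025
```

View pics/k2.png

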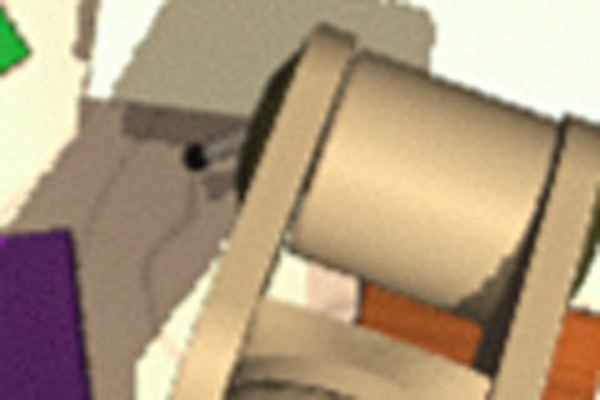

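The left ball is at about pixel (294,216), so that spoke is at about 58° and the next one at about -32°. My entry point is clear of it.

```bash
python3 -m jog '[{"delta_pos":[-2,-2,-20],"angular":[0,0,0],"fingers":0},{"delta_pos":[-2,-2,-40],"angular":[0,0,0],"fingers":0},{"delta_pos":[-2,-2,-50],"angular":[0,0,0],"fingers":0},{"delta_pos":[-2,-2,-50],"angular":[0,0,0],"fingers":0}]' >/dev/null; python3 tq.py
python3 -m jog '[{"delta_pos":[0,5,0],"angular":[0,0,0],"fingers":0},{"delta_pos":[0,10,0],"angular":[0,0,0],"fingers":0},{"delta_pos":[0,13,0],"angular":[0,0,0],"fingers":0}]'>/dev/null; python3 tq.py
for i in 1 2 3 4 ; do python3 -m jog '[{"delta_pos":[0,1,0],"angular":[0,0,0],"fingers":0},{"delta_pos":[0,2,0],"angular":[0,0,0],"fingers":0},{"delta_pos":[0,2,0],"angular":[0,0,0],"fingers":0}]'>/dev/null; python3 tq.py; done
```

```text
t 14.25 rel riser [-32.4 -65.4] z 88.1 F [ 0.2 -0.7 -0. ] w [-0.01 -0.03  0.04] Tcw_knob 0.083 noW 0.04
t 14.62 rel riser [-33.4 -52.1] z 88.6 F [ 0.1 -0.3  0.4] w [-0.02  0.03 -0.03] Tcw_knob -0.017 noW 0.014
t 15.0 rel riser [-33.7 -50.5] z 88.3 F [-0.2  0.9  0.2] w [-0.01 -0.01  0.01] Tcw_knob -0.029 noW -0.044
t 15.38 rel riser [-33.9 -48.5] z 88.3 F [-1.   0.3  0.2] w [-0.02  0.04 -0.02] Tcw_knob -0.071 noW -0.056
t 15.75 rel riser [-34.1 -46.5] z 88.3 F [-0.3 -1.2 -1.6] w [ 0.01 -0.    0.06] Tcw_knob 0.091 noW 0.033
t 16.12 rel riser [-34.3 -44.5] z 88.3 F [0.6 0.2 0.1] w [-0.02  0.   -0.02] Tcw_knob -0.004 noW 0.017
```

```bash
cat > tq2.py <<'E'
from rig import ctrl
import numpy as np
T=[]
for i in range(5):
    s=ctrl.sense(); d=s['eef_pos'][:2]-np.array([489,31.2]); w=s['wrist_torque']; F=[-w[1]/.16,w[0]/.16]
    T.append(np.r_[(d[0]*F[1]-d[1]*F[0])/1000+w[2],F,w[2]]); 
    if i<4: ctrl.capture("top")
th=-.0945; c,sn=np.cos(th),np.sin(th)
print(round(s['time_s'],2),'rel',np.round([c*d[0]+sn*d[1],-sn*d[0]+c*d[1]],1),'first',T[0].round(2),'halt',np.mean(T[1:],0).round(3))
E
for i in 1 2 3 4 5; do python3 -m jog '[{"delta_pos":[0,1,0],"angular":[0,0,0],"fingers":0},{"delta_pos":[0,2,0],"angular":[0,0,0],"fingers":0}]'>/dev/null; python3 tq2.py; done
```

```text
16.57 rel [-34.5 -42.5] first [-0.02  0.2   0.14 -0.03] halt [-0.057 -0.028  0.011 -0.056]
17.02 rel [-34.6 -41.1] first [ 0.26 -1.42 -6.71  0.05] halt [ 0.23  -1.256 -5.87   0.052]
17.48 rel [-34.6 -39.8] first [  0.46  -2.   -12.13   0.07] halt [  0.445  -1.695 -11.326   0.074]
17.93 rel [-35.1 -37.9] first [  0.48  -3.53 -12.99   0.1 ] halt [  0.448  -2.856 -12.087   0.081]
18.38 rel [-35.2 -35.8] first [  0.47  -0.73 -11.05   0.07] halt [  0.416  -2.159 -11.274   0.053]
```

```bash
for i in 1 2 3 4; do python3 -m jog '[{"delta_pos":[0,1,0],"angular":[0,0,0],"fingers":0},{"delta_pos":[0,1.5,0],"angular":[0,0,0],"fingers":0}]'>/dev/null; python3 tq2.py; done
```

```text
18.82 rel [-35.7 -34.5] first [  0.49  -4.64 -13.32   0.12] halt [  0.5    -4.596 -12.822   0.144]
19.27 rel [-35.9 -33. ] first [  0.57  -4.93 -13.99   0.18] halt [  0.544  -4.424 -13.402   0.154]
19.73 rel [-36.  -31.6] first [  0.52  -3.94 -13.79   0.09] halt [  0.535  -4.298 -13.398   0.135]
20.18 rel [-36.6 -30.2] first [  0.56  -6.4  -15.12   0.13] halt [  0.527  -6.494 -14.495   0.131]
```

```bash
for i in 1 2; do python3 -m jog '[{"delta_pos":[0,1,0],"angular":[0,0,0],"fingers":0},{"delta_pos":[0,1.5,0],"angular":[0,0,0],"fingers":0}]'>/dev/null; python3 tq2.py; done
python3 - <<'E'
from geo import *
a=C["top"]["pixels"][110:200,290:410]; b=C["scene"]["pixels"][185:275,240:360]
cv2.imwrite("pics/b3.png",cv2.convertScaleAbs(cv2.resize(np.hstack([a,b]),(800,300),interpolation=cv2.INTER_CUBIC),alpha=1.5,beta=10))
E
```

```text
20.62 rel [-37.  -28.8] first [  0.62  -8.29 -16.21   0.18] halt [  0.603  -8.114 -15.415   0.196]
21.07 rel [-37.1 -27.3] first [  0.65  -7.7  -16.35   0.19] halt [  0.619  -7.16  -15.69    0.169]
```

View pics/b3.png

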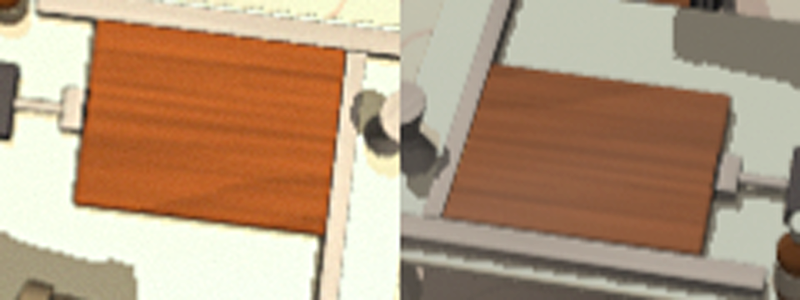

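The board's right edge now lies against the fence and its far edge is still at the stop. Torque is about 0.19 N m above the baseline, roughly 16 N, so one more small step.

```bash
python3 -m jog '[{"delta_pos":[0,0.8,0],"angular":[0,0,0],"fingers":0},{"delta_pos":[0,1.2,0],"angular":[0,0,0],"fingers":0}]'>/dev/null; python3 tq2.py
```

```text
21.62 rel [-37.4 -26.2] first [  0.68  -9.12 -16.69   0.22] halt [  0.652  -8.352 -16.395   0.189]
```

About 19 N by torque. Backing off, lifting clear and checking.

```bash
python3 -m jog '[{"delta_pos":[0,-2,0],"angular":[0,0,0],"fingers":0},{"delta_pos":[0,-7,0],"angular":[0,0,0],"fingers":0},{"delta_pos":[-2,-15,0],"angular":[0,0,0],"fingers":0},{"delta_pos":[-2,-20,0],"angular":[0,0,0],"fingers":0},{"delta_pos":[-2,-20,25],"angular":[0,0,0],"fingers":0},{"delta_pos":[-2,-20,60],"angular":[0,0,0],"fingers":0},{"delta_pos":[-40,-20,100],"angular":[0,0,0],"fingers":0},{"delta_pos":[-80,-20,120],"angular":[0,0,0],"fingers":0},{"delta_pos":[-100,-20,120],"angular":[0,0,0],"fingers":0},{"delta_pos":[-100,-20,120],"angular":[0,0,0],"fingers":0}]'
python3 - <<'E'
from geo import *
a=C["top"]["pixels"][95:240,265:425]; b=C["scene"]["pixels"][170:315,225:385]
cv2.imwrite("pics/fin.png",cv2.convertScaleAbs(cv2.resize(np.hstack([a,b]),(800,362),interpolation=cv2.INTER_CUBIC),alpha=1.5,beta=10))
E
```

```text
time_s: 22.88
eef_pos: [350.2, -9.8, 208.6]
ee_rot: [0.001, 0.047, 0.999, -0.0]
force: [0.2, -0.6, -0.8]
grip_width: 0.0
grip_force: 0.0
```

View pics/fin.png

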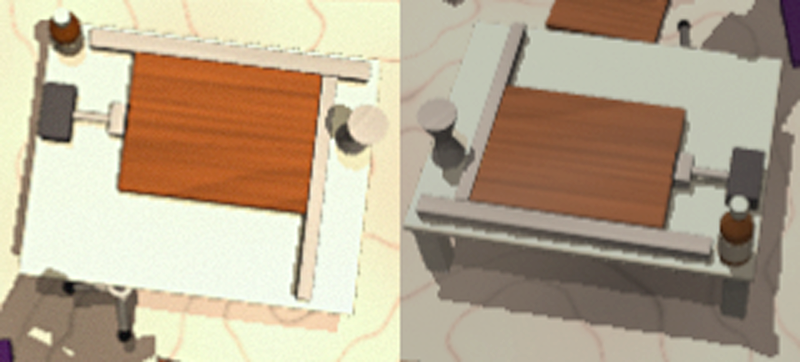

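The final picture shows the board square at the stop and fence with the pad pressed on it at (117,118). The bystanders have not moved, and the tool is clear of everything.

```bash
python3 -c "
from rig import ctrl
print(ctrl.finish_job())"
```

```text
the job is handed in; nothing more can be done
None
```

The job is handed in: the board is home against the steel stop and clamped to the fence at about 19 N (estimated from the knob torque), the robot is clear and nothing else was moved; I have no judging result.

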